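Change over the parts dryer: fan off, unload, load, shut the lid, fan full on

TASK

The bench parts dryer has been left running with its lid up. Before anything is taken out or put in, turn its fan knob fully anticlockwise to off; then move the dried belt pulleys from the dryer into the steel tray and put all the washed parts from the rubber mat into the dryer. Once all is loaded, shut the lid fully and only then turn the fan knob fully clockwise to its end stop; leave the grease jar, carton and screwdriver alone.

Things in the scene. Friction and masses are not known exactly. Their poses are not given: they have to be found in the camera images.
- dryer_in (a point): Centre of the inner floor of the parts dryer, a fixed open blue tub, 170 mm along this frame's x and 240 mm along its y outside, walls 5 mm (inside 160 x 230 mm). This floor is 20 mm above the bench, the rim 100 mm, so the inside is 80 mm deep; z up. The clear lid is hinged on the +x rim. Place and yaw vary (+x points roughly to the world's +y)
- dryer: The dryer itself: axes as dryer_in, origin 20 mm below it, on the bench under the tub's centre. On the tub's -x side stands a grey control housing, 100 mm (x) by 140 mm (y), 85 mm high, with the fan knob on top, its axis at x = -135 mm, y = 0. A red tick beside the knob marks off, a green one full
- fan (a joint): Angle of the fan knob in rad: 0 = off, at its end stop fully anticlockwise seen from above; 2.6 = full, at its end stop fully clockwise seen from above. It starts in between. It stays where it is left; turning takes about 0.05 N m
- fan_grip (a point): On the fan knob's upright axis at gripping height, 122 mm above the bench. Black knob: 52 mm disc, on it an upright bar grip 49 mm long (this frame's x, which turns with the knob), 14 mm thick (y), 30 mm high; bar top 7 mm above this point, disc top 23 mm below it. A white line on top marks its -x end. At joint value q it is turned by q clockwise (from above) from dryer_in's axes
- lid (a joint): Opening angle of the clear lid in rad: 0 = shut, grows as it opens, at most 1.9; starts at about 1.65 to 1.8, standing up on the +x rim of the tub and leaning slightly outward. The hinge is stiff: the lid stays where it is left, and pushing it at the handle takes about 2 to 4 N
- lid_hinge (a point): Middle of the lid's hinge line on the tub's +x rim, 100 mm above the bench; the line runs along the y of dryer_in. The frame turns with the lid: shut, its axes are those of dryer_in and the lid plate runs 170 mm from here along -x, 8 mm thick (+z), 240 mm wide; opening swings the plate up towards +x
- lid_handle (a point): Middle of the black bar handle on the outer (upper) face of the lid: a round bar 11 mm thick and 100 mm long along the hinge line, at (-140, 0, +43) mm in the frame of lid_hinge, i.e. 35 mm off the outer face, on two posts 4 mm in radius. With the lid standing open the bar is on the far, outer side of the lid
- tray_in (a point): Centre of the inner floor of the fixed steel tray for dried parts, 210 mm (x) by 150 mm (y) outside, walls 3 mm thick and 22 mm high above the bench, floor 3 mm above the bench; z up. Tray and mat swap places from start to start
- mat: The fixed black rubber mat with the washed parts, 210 mm (x) by 170 mm (y), 4 mm thick; origin at the centre of its underside on the bench, z up
- stub_a: Washed aluminium pipe stub standing upright on its flange: round flange 64 mm in diameter and 10 mm thick, on it a pipe 36 mm in diameter, 62 mm high in all (grip the pipe, 36 mm). Origin at the centre of its underside, z up along the pipe. May be absent. About 0.2 kg
- stub_b: Washed pipe stub, the same as stub_a. May be absent
- cap: Washed dark steel bearing cap: foot 80 mm (x) by 32 mm (y), 16 mm high, with a block 46 mm (x) by 32 mm (y) on its middle, 52 mm high in all; grip the block across its y (32 mm). Origin at the centre of its underside, z up. May be absent. About 0.3 kg
- piston: Washed aluminium piston, an upright plain cylinder 54 mm in diameter and 56 mm high with dark ring grooves. Origin at the centre of its underside, z up. May be absent. About 0.25 kg
- pulley_a: Dried belt pulley lying flat in the dryer at the start: dark grooved rim 68 mm in diameter and 22 mm thick, with an aluminium hub 32 mm in diameter on top, 58 mm high in all (grip the hub). Origin at the centre of its underside, z up along the hub. May be absent. About 0.3 kg
- pulley_b: Dried belt pulley, the same as pulley_a. May be absent
- jar: Bystander: upright grease jar with an orange label, 60 mm in diameter, 90 mm high, beyond the work area. Origin at the centre of its underside. Leave it alone
- carton: Bystander: closed cardboard carton 140 (x) x 90 (y) x 70 mm high, in front and to the left of the dryer as the robot sees it. Origin at the centre of its underside. Leave it alone
- driver: Bystander: screwdriver lying flat on the bench in front of the robot, about 200 mm long. Leave it alone
There are look-alikes about, which are no part of the job. Leave any turquoise look-alike of the stub_a alone. What is shaped like the pulley_b but purple is not meant.

How it is judged (in metres and radians):
On the way, in this order (a step that is already met when the one before it is completed fails the run):
1. The fan knob is turned fully anticlockwise to off (below 0.06 rad) while the dried pulleys are still in the dryer and the washed parts still outside it (value of joint fan below 0.06 rad and x of pulley_a in the frame of dryer_in between -0.08 and 0.08 m and y of pulley_a in the frame of dryer_in between -0.115 and 0.115 m and z of pulley_a in the frame of dryer_in between -0.01 and 0.04 m and x of pulley_b in the frame of dryer_in between -0.08 and 0.08 m and y of pulley_b in the frame of dryer_in between -0.115 and 0.115 m and z of pulley_b in the frame of dryer_in between -0.01 and 0.04 m and horizontal distance between each of stub_a, stub_b, cap, piston and dryer_in above 0.17 m), for 0.2 s.
2. With the fan off, the dried pulleys are in the tray and all washed parts are in the dryer (value of joint fan below 0.15 rad and x of pulley_a in the frame of tray_in between -0.1 and 0.1 m and y of pulley_a in the frame of tray_in between -0.07 and 0.07 m and z of pulley_a in the frame of tray_in between -0.01 and 0.04 m and x of pulley_b in the frame of tray_in between -0.1 and 0.1 m and y of pulley_b in the frame of tray_in between -0.07 and 0.07 m and z of pulley_b in the frame of tray_in between -0.01 and 0.04 m and x of stub_a in the frame of dryer_in between -0.08 and 0.08 m and y of stub_a in the frame of dryer_in between -0.115 and 0.115 m and z of stub_a in the frame of dryer_in between -0.01 and 0.04 m and x of stub_b in the frame of dryer_in between -0.08 and 0.08 m and y of stub_b in the frame of dryer_in between -0.115 and 0.115 m and z of stub_b in the frame of dryer_in between -0.01 and 0.04 m and x of cap in the frame of dryer_in between -0.08 and 0.08 m and y of cap in the frame of dryer_in between -0.115 and 0.115 m and z of cap in the frame of dryer_in between -0.01 and 0.04 m and x of piston in the frame of dryer_in between -0.08 and 0.08 m and y of piston in the frame of dryer_in between -0.115 and 0.115 m and z of piston in the frame of dryer_in between -0.01 and 0.04 m), for 0.2 s.
3. With the fan still off, the lid is shut (below 0.03 rad) over the load (value of joint fan below 0.15 rad and value of joint lid below 0.03 rad and x of stub_a in the frame of dryer_in between -0.08 and 0.08 m and y of stub_a in the frame of dryer_in between -0.115 and 0.115 m and z of stub_a in the frame of dryer_in between -0.01 and 0.04 m and x of stub_b in the frame of dryer_in between -0.08 and 0.08 m and y of stub_b in the frame of dryer_in between -0.115 and 0.115 m and z of stub_b in the frame of dryer_in between -0.01 and 0.04 m and x of cap in the frame of dryer_in between -0.08 and 0.08 m and y of cap in the frame of dryer_in between -0.115 and 0.115 m and z of cap in the frame of dryer_in between -0.01 and 0.04 m and x of piston in the frame of dryer_in between -0.08 and 0.08 m and y of piston in the frame of dryer_in between -0.115 and 0.115 m and z of piston in the frame of dryer_in between -0.01 and 0.04 m), for 0.2 s.
4. The fan knob is turned fully clockwise to its end stop (above 2.54 rad) with the lid shut (value of joint fan above 2.54 rad and value of joint lid below 0.03 rad), for 0.2 s.
At the end, for the whole second after the job is handed in: The fan knob is within 0.06 rad of its fully clockwise stop (above 2.54 rad), the lid is shut (below 0.03 rad), every washed part present is inside the dryer tub, every dried pulley present is in the tray on its floor, and all of them are at rest (all of step 4 and x of stub_a in the frame of dryer_in between -0.08 and 0.08 m and y of stub_a in the frame of dryer_in between -0.115 and 0.115 m and z of stub_a in the frame of dryer_in between -0.01 and 0.04 m and x of stub_b in the frame of dryer_in between -0.08 and 0.08 m and y of stub_b in the frame of dryer_in between -0.115 and 0.115 m and z of stub_b in the frame of dryer_in between -0.01 and 0.04 m and x of cap in the frame of dryer_in between -0.08 and 0.08 m and y of cap in the frame of dryer_in between -0.115 and 0.115 m and z of cap in the frame of dryer_in between -0.01 and 0.04 m and x of piston in the frame of dryer_in between -0.08 and 0.08 m and y of piston in the frame of dryer_in between -0.115 and 0.115 m and z of piston in the frame of dryer_in between -0.01 and 0.04 m and x of pulley_a in the frame of tray_in between -0.1 and 0.1 m and y of pulley_a in the frame of tray_in between -0.07 and 0.07 m and z of pulley_a in the frame of tray_in between -0.01 and 0.04 m and x of pulley_b in the frame of tray_in between -0.1 and 0.1 m and y of pulley_b in the frame of tray_in between -0.07 and 0.07 m and z of pulley_b in the frame of tray_in between -0.01 and 0.04 m and linear speed of each of stub_a, stub_b, cap, piston, pulley_a, pulley_b below 0.02 m/s); the robot touches nothing.
It fails at once if A bystander (grease jar, carton or screwdriver) is shifted by more than 30 mm (distance of any of jar, carton, driver from where it was at the start of the episode above 0.03 m).
Of stub_a, stub_b, cap, piston only 2 to 4 are there at a start; the rules pass over those that are not, and their reading is None.
Of pulley_a, pulley_b only 1 to 2 are there at a start; the rules pass over those that are not, and their reading is None.
At some moment in a run one of stub_a, stub_b, cap, piston may be knocked a few centimetres aside while the robot is not near it.
It also fails if it takes over 210 s, if anything falls off the work surface, if the arm or the gripper's body presses on something with over 40 N, if the wrist force passes 120 N, or if a joint passes its speed limit or range.

ROBOT

A 6-joint arm with a two-finger parallel gripper is mounted at the origin on the work surface. World frame = base frame: x ahead of the robot, y to its left, z up, the work surface at z = 0. Lengths are in m, angles in degrees, forces in N, time in s.
With the tool pointing down it reaches from about 0.3 to 0.775 m from the base axis. Payload 14.6 kg.
Tool frame: the origin (TCP) lies midway between the tips of the shut fingers; the grasp point (between the pads) lies 19 mm behind it (manip.pinch_z is the distance from the TCP to the grasp point, in m); z points along the fingers, y is the direction in which the jaws open and shut (so a half turn about z gives the same grasp; the last joint's range is limited). The gripper opens to 94 mm and grips with 3 to 60 N. Pads are 16 mm wide; open, the fingers measure 119 mm over their backs; the gripper's body (75 mm by 177 mm) begins 78 mm behind the grasp point.
Start: joints at [-3.816, 17.183, 87.147, -0, 75.671, -3.816], TCP at [0.55, -0, 0.205] pointing down, gripper open.
Joint ranges: [-173.82, 173.82], [-45.26, 126.66], [13.44, 144.39], [-59.66, 239.66], [0, 175.72], [-146.38, 146.38]. Speed limits (degrees/s): [127.2, 127.2, 147.25, 180, 180, 180].

INTERFACE

Orientations are given as [roll, pitch, yaw] about the fixed x, y, z axes, in that order (R = Rz(yaw) Ry(pitch) Rx(roll)).
In Python, from rig import manip gives the robot as it stands.
- The arm moves only by the tool jog_arm, never from a script. Its argument "motion" is a list of rows, each an object with "claw": the finger opening in cm, from 0 to 9.4; "dp": the shift along the world's x, y, z in cm, a list of three; "spin": the turn about the world's z in rad. A call has 1 to 8 rows; each row is the pose to reach, as a shift and turn from the pose commanded when the call began; what a row does not reach only later rows make up. A row lasts 1/10 s, in which the tool goes at most 50 mm and 8.59 degrees, less where a joint would pass 70% of its speed; a pose out of reach is approached as far as the arm can. A call with a gripper value outside its range is refused whole. The fingers move at their own pace and stop on an object; "newtons" is the grip in N (left out, the last holds). Time passes only in rows, so rows that repeat a pose let the fingers close. It gives the time, the measured TCP pose, the force and the opening at its end, in the units of the state.
- manip.read_state(): the state, without advancing time (a new reading comes with each control period).
- manip.capture(name): name is "scene" or "side" or "wrist"; returns a dict with "frame" (384x512x3 uint8, red, green, blue), "fx", "fy", "cx", "cy" (pixels), "rvec" (rotation vector, rad) and "tvec" (3), from world to camera coordinates, as OpenCV has them; the wrist camera has in their place "hand_eye" (4x4, takes a point from camera to tool coordinates, whose origin is the TCP and whose axes are the flange's). Camera axes: x right, y down, z forward; pixel columns grow to the right and rows downward; lengths in m; the calibration is good to about 2 mm. A picture is of the moment at which its call begins: read the wrist's pose just before it. There is no depth.
- manip.hand_in(): hands the job in, once; it reports no verdict.
The state is a dict: "time_s": time; "joint_positions": joint angles; "joint_velocities": joint speeds; "tau": joint torques, N m; "tool_pos": TCP position; "eef_rot": TCP orientation; "wrist_force": force on the tool from outside, world axes, zero at the start; "torque": the same for the moment, N m; "opening": opening from 0.0 (shut) to 1.0 (fully open).
Only numpy, scipy, OpenCV 4.12 (cv2) and the standard library are available. Lean on these libraries where they do the work, as an engineer would, in place of code of your own. Each camera call takes 0.05 s, during which the arm holds its last target. There are 200 camera calls.

## Working session

There is one attempt and no reset: what is moved stays moved. The work goes in short steps, Python scripts to look and compute and a tool call to move; the robot and the scene stay as the last step left them, time stands still between calls to the robot, and variables do not carry over. Pictures are saved under pics/ and viewed, about 12 in all and at most 16, crops included, and the job is handed in when it is done.

Besides the shell and the picture viewer there is one more tool, called after "Call:" as name(argument=value, ...), one argument or row to a line, values as JSON. jog_arm: Moves the arm, as the interface text tells. Its arguments: {"type":"object","properties":{"motion":{"type":"array"},"newtons":{"type":"number"}},"required":["motion"]}

```bash
mkdir -p pics; ls; cat > h.py <<'E'
import numpy as np, cv2
from rig import manip
from scipy.spatial.transform import Rotation as R
def cam(n):
    s=manip.read_state(); c=manip.capture(n)
    K=np.array([[c['fx'],0,c['cx']],[0,c['fy'],c['cy']],[0,0,1]])
    if n=='wrist':
        T=np.eye(4); T[:3,:3]=R.from_euler('xyz',s['eef_rot'],degrees=True).as_matrix(); T[:3,3]=s['tool_pos']
        W=np.linalg.inv(T@np.array(c['hand_eye']))
    else:
        W=np.eye(4); W[:3,:3]=R.from_rotvec(np.ravel(c['rvec'])).as_matrix(); W[:3,3]=np.ravel(c['tvec'])
    return c['frame'],K,W
def save(n,f,scale=1.5):
    f,K,W=(f if isinstance(f,tuple) else cam(f))
    cv2.imwrite(f'pics/{n}.png',cv2.resize(f[:,:,::-1],None,fx=scale,fy=scale,interpolation=cv2.INTER_CUBIC))
    np.savez(f'pics/{n}.npz',f=f,K=K,W=W,s=scale)
def load(n):
    d=np.load(f'pics/{n}.npz'); return d['f'],d['K'],d['W'],float(d['s'])
def back(n,u,v,z):   # view pixel -> world at height z
    f,K,W,s=load(n); d=W[:3,:3].T@np.linalg.inv(K)@[u/s,v/s,1]; o=-W[:3,:3].T@W[:3,3]
    return o+d*(z-o[2])/d[2]
def proj(n,p):
    f,K,W,s=load(n); q=K@(W[:3,:3]@np.asarray(p)+W[:3,3]); return q[:2]/q[2]*s
E
python3 - <<'E'
from h import *
save('scene0','scene'); save('side0','side'); save('wrist0','wrist')
for n in ['scene0','side0','wrist0']:
    f,K,W,s=load(n); print(n,-W[:3,:3].T@W[:3,3],W[2,:3])
print(manip.read_state())
E
```

```text
pics
scene0 [1.28879414 0.81271626 0.81444249] [-0.56932916 -0.62779328 -0.53079177]
side0 [-0.00364618 -0.59007554  1.07632749] [ 0.45484091  0.45563923 -0.76518798]
wrist0 [0.54985207 0.07897485 0.38444494] [ 3.92361934e-04 -2.70788986e-01 -9.62638650e-01]
{'time_s': 0.15, 'joint_positions': array([-3.81580968e+00,  1.72075795e+01,  8.71696992e+01, -1.44470978e-03,
        7.56713855e+01, -3.81504289e+00]), 'joint_velocities': array([ 0.01312502, -0.10700344, -0.11831856,  0.06195515, -0.00423072,
       -0.04801864]), 'tau': array([-2.50185103e-04, -5.31960297e+01, -3.52822959e+01,  7.07691838e-02,
        2.35654798e-02, -3.66386917e-05]), 'tool_pos': array([5.49811565e-01, 3.86484644e-06, 2.05041670e-01]), 'eef_rot': array([-1.79951351e+02, -1.84155117e-03,  8.99995906e+01]), 'wrist_force': array([ 0.48800415, -0.38315116,  0.13496429]), 'torque': array([ 0.01797882, -0.05289629,  0.02901842]), 'opening': 0.9992032043186209}
```

View pics/scene0.png

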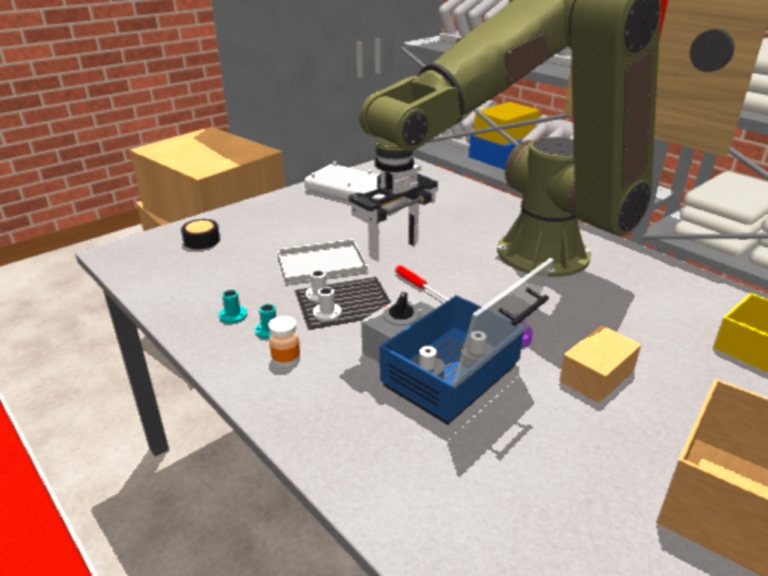

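View pics/side0.png

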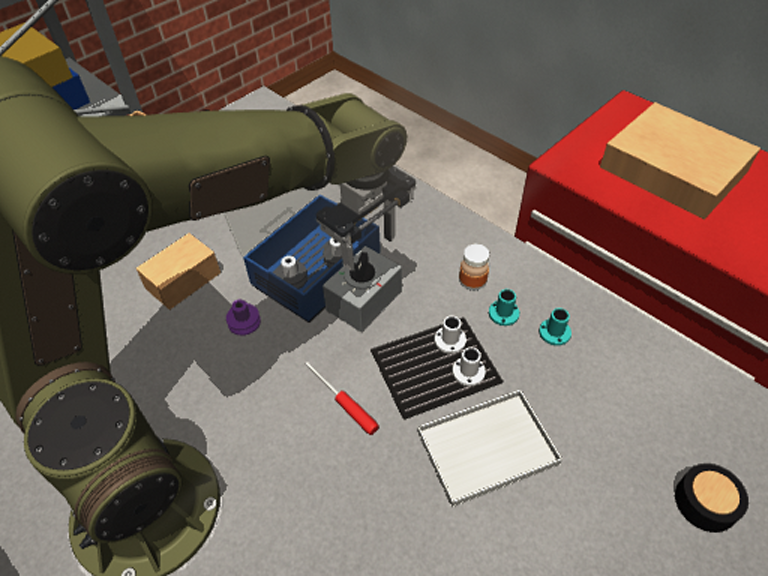

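```bash
python3 - <<'E'
from h import *
np.set_printoptions(precision=4,suppress=True)
for l,n,u,v,z in [('rim L','scene0',383,349,.1),('rim bot','scene0',449,381,.1),('rim R','scene0',521,330,.1),('rim back','scene0',459,298,.1),
 ('rimleft','side0',245,261,.1),('rimback','side0',318,197,.1),('knob','side0',362,256,.129),('knob','scene0',403,295,.129),
 ('stub1','side0',452,322,.066),('stub2','side0',472,354,.066),('stub1','scene0',326,291,.066),('stub2','scene0',318,274,.066),
 ('pulA','side0',290,262,.078),('pulB','side0',335,245,.078),('pulA','scene0',478,338,.078),('pulB','scene0',428,351,.078),
 ('tray','side0',419,430,.022),('tray','side0',520,391,.022),('tray','side0',560,459,.022),('tray','side0',453,503,.0),
 ('mat','side0',372,350,.004),('mat','side0',464,318,.004),('mat','side0',502,382,.004),('mat','side0',405,416,.004),
 ('jar','side0',477,253,.09),('carton','side0',190,236,.07),('drv','side0',306,364,.01),('drv','side0',376,430,.01),('purple','side0',240,305,.058)]:
    print(l,n,back(n,u,v,z)[:2])
E
```

```text
rim L scene0 [0.6887 0.125 ]
rim bot scene0 [0.6623 0.27  ]
rim R scene0 [0.4476 0.2603]
rim back scene0 [0.4539 0.1015]
rimleft side0 [0.4279 0.2428]
rimback side0 [0.6618 0.2766]
knob side0 [0.5843 0.0567]
knob scene0 [0.565  0.0465]
stub1 side0 [ 0.6201 -0.1531]
stub2 side0 [ 0.5883 -0.2286]
stub1 scene0 [ 0.6166 -0.1517]
stub2 scene0 [ 0.586  -0.2238]
pulA side0 [0.5006 0.1899]
pulB side0 [0.599  0.1566]
pulA scene0 [0.5067 0.203 ]
pulB scene0 [0.6098 0.1663]
tray side0 [ 0.4209 -0.2466]
tray side0 [ 0.6108 -0.3304]
tray side0 [ 0.548  -0.4613]
tray side0 [ 0.3681 -0.3723]
mat side0 [ 0.4947 -0.0545]
mat side0 [ 0.6834 -0.1377]
mat side0 [ 0.6137 -0.289 ]
mat side0 [ 0.4316 -0.2028]
jar side0 [ 0.7785 -0.086 ]
carton side0 [0.4044 0.4162]
drv side0 [0.3791 0.0139]
drv side0 [ 0.3719 -0.1859]
purple side0 [0.3643 0.1904]
```

View pics/wrist0.png

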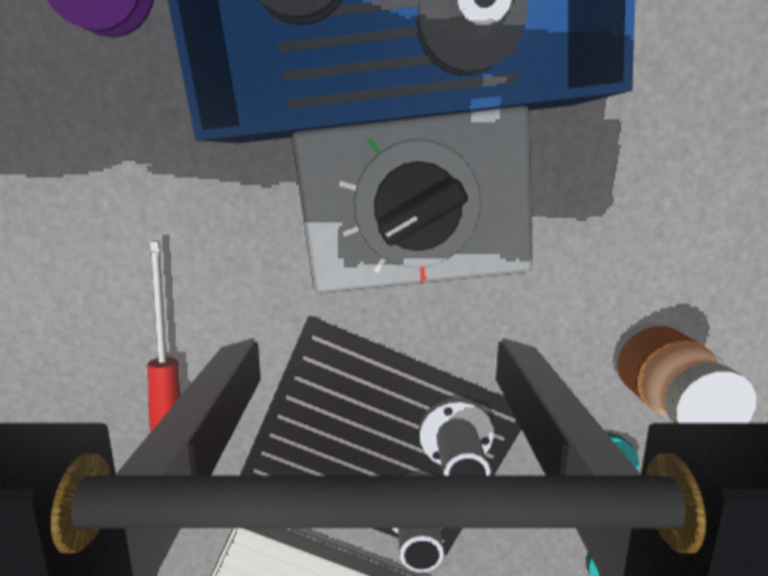

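```bash
python3 - <<'E'
from h import *
np.set_printoptions(precision=4,suppress=True)
B=lambda u,v,z:back('wrist0',u,v,z)[:2]
H=[B(*p,.085) for p in [(294,133),(527,107),(531,269),(316,291)]]
print(H,np.mean(H,0))
yaw=lambda a,b:np.degrees(np.arctan2(*(b-a)[::-1]))
print('yaw front',yaw(H[3],H[2]),'left',yaw(H[3],H[0])-90,'right',yaw(H[2],H[1])-90)
a,b=B(198,140,.1),B(633,90,.1);print('tub',a,b,yaw(a,b),np.linalg.norm(a-b))
print('disc',B(419,206,.099))
a,b=B(387,236,.129),B(416,218,.129);print('line',a,b,yaw(a,b))
a,b=B(467,198,.129),B(380,236,.129);print('bar',a,b,(a+b)/2,yaw(b,a))
E
```

```text
[array([0.5014, 0.0902]), array([0.6358, 0.1044]), array([0.6462, 0.009 ]), array([ 0.5109, -0.0053])] [0.5736 0.0496]
yaw front 6.049968385089973 left 5.7215485846361815 right 6.224109481235658
tub [0.4503 0.0859] [0.6881 0.1118] 6.21418710362716 0.2391639300097958
disc [0.5739 0.0496]
line [0.5549 0.0371] [0.57   0.0465] 32.099846019529295
bar [0.596  0.0567] [0.5513 0.0371] [0.5736 0.0469] 23.76239477649615
```

Call:
jog_arm(
  motion=[
    {"claw": 4, "dp": [0.5, 1, 0], "spin": -0.14},
    {"claw": 4, "dp": [1, 2, 0], "spin": -0.28},
    {"claw": 4, "dp": [1.5, 3, 0], "spin": -0.42},
    {"claw": 4, "dp": [2, 4, 0], "spin": -0.56},
    {"claw": 4, "dp": [2.4, 5, 0], "spin": -0.7},
    {"claw": 4, "dp": [2.4, 5, 0], "spin": -0.84},
    {"claw": 4, "dp": [2.4, 5, 0], "spin": -0.98},
    {"claw": 4, "dp": [2.4, 5, 0], "spin": -1.012},
  ],
  newtons=25,
)

```text
time_s: 0.95
tool_pos: [0.5739, 0.0501, 0.2051]
eef_rot: [-180.0, 0.0, 31.7]
wrist_force: [-0.0, -1.5, 0.2]
opening: 0.425
```

Call:
jog_arm(
  motion=[
    {"claw": 4, "dp": [0, 0, -4], "spin": 0},
    {"claw": 4, "dp": [0, 0, -8], "spin": 0},
    {"claw": 4, "dp": [0, 0, -10], "spin": 0},
    {"claw": 4, "dp": [0, 0, -10], "spin": 0},
    {"claw": 0.8, "dp": [0, 0, -10], "spin": 0},
    {"claw": 0.8, "dp": [0, 0, -10], "spin": 0},
    {"claw": 0.8, "dp": [0, 0, -10], "spin": 0},
    {"claw": 0.8, "dp": [0, 0, -10], "spin": 0},
  ],
)

```text
time_s: 1.75
tool_pos: [0.5745, 0.05, 0.1065]
eef_rot: [179.9, -0.1, 32.0]
wrist_force: [-0.4, 0.1, 4.5]
opening: 0.147
```

Call:
jog_arm(
  motion=[
    {"claw": 0.8, "dp": [0, 0, 0], "spin": 0.15},
    {"claw": 0.8, "dp": [0, 0, 0], "spin": 0.3},
    {"claw": 0.8, "dp": [0, 0, 0], "spin": 0.45},
    {"claw": 0.8, "dp": [0, 0, 0], "spin": 0.6},
    {"claw": 0.8, "dp": [0, 0, 0], "spin": 0.75},
    {"claw": 0.8, "dp": [0, 0, 0], "spin": 0.9},
    {"claw": 0.8, "dp": [0, 0, 0], "spin": 1.02},
    {"claw": 0.8, "dp": [0, 0, 0], "spin": 1.1},
  ],
)

```text
time_s: 2.55
tool_pos: [0.5731, 0.0507, 0.1065]
eef_rot: [-179.9, -0.1, 95.3]
wrist_force: [-12.3, 3.6, 11.6]
opening: 0.148
```

Call:
jog_arm(
  motion=[
    {"claw": 0.8, "dp": [0, 0, 0], "spin": 0.04},
    {"claw": 0.8, "dp": [0, 0, 0], "spin": 0.07},
    {"claw": 0.8, "dp": [0, 0, 0], "spin": 0.1},
    {"claw": 0.8, "dp": [0, 0, 0], "spin": 0.12},
    {"claw": 0.8, "dp": [0, 0, 0], "spin": 0.12},
  ],
)

```text
time_s: 3.05
tool_pos: [0.573, 0.0509, 0.1064]
eef_rot: [-179.9, -0.1, 101.9]
wrist_force: [-12.1, 4.8, 11.9]
opening: 0.157
```

```bash
python3 -c "
from rig import manip
print(manip.read_state())"
```

```text
{'time_s': 3.05, 'joint_positions': array([  1.38449178,  25.99294995,  88.89939048,   0.09647408,
        65.22724989, -10.5903939 ]), 'joint_velocities': array([-0.09316034, -0.01493334,  0.01290155, -0.06060652, -0.07537692,
        1.09989107]), 'tau': array([ -3.24374132, -53.8166213 , -33.98247957,  -1.53773502,
        -3.18068974,  -0.93372714]), 'tool_pos': array([0.57299547, 0.05087309, 0.10639755]), 'eef_rot': array([-1.79898500e+02, -1.08005781e-01,  1.01934274e+02]), 'wrist_force': array([-12.1243245 ,   4.75982454,  11.90206111]), 'torque': array([ 0.97945374,  2.39877079, -0.61056429]), 'opening': 0.15670863690188463}
```

Call:
jog_arm(
  motion=[
    {"claw": 4, "dp": [0, 0, 0], "spin": 0},
    {"claw": 4, "dp": [0, 0, 0], "spin": 0},
    {"claw": 4, "dp": [0, 0, 0], "spin": 0},
    {"claw": 5, "dp": [0, 0, 5], "spin": 0},
    {"claw": 5, "dp": [0, 0, 10], "spin": 0},
    {"claw": 7, "dp": [-1, 5, 14], "spin": -0.1},
    {"claw": 7, "dp": [-1.4, 7, 14], "spin": -0.1},
    {"claw": 7, "dp": [-1.4, 7, 14], "spin": -0.1},
  ],
)

```text
time_s: 3.85
tool_pos: [0.5599, 0.1228, 0.2475]
eef_rot: [179.8, -0.0, 96.4]
wrist_force: [0.1, -0.5, -0.3]
opening: 0.729
```

```bash
python3 -c "
from h import *
save('w1','wrist')"
```

```text
(no output)
```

View pics/w1.png

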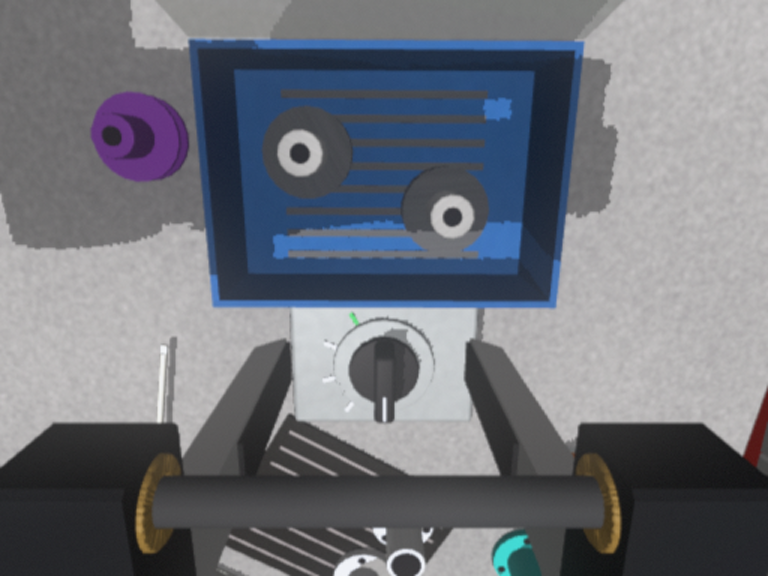

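The knob's white line points straight down at the off tick, and the pulley hubs sit at (300,153) and (452,216). The rim corners are at (192,42), (582,42), (556,305) and (214,305).

```bash
python3 - <<'E'
from h import *
np.set_printoptions(precision=4,suppress=True)
B=lambda u,v,z:back('w1',u,v,z)[:2]
print('pA',B(300,153,.078),'pB',B(452,216,.078))
r=[B(*p,.1) for p in [(192,42),(582,42),(556,305),(214,305)]];print(r,np.mean(r,0))
print('knob line',B(384,400,.129),B(384,418,.129))
print(manip.read_state()['tool_pos'])
E
```

```text
pA [0.4994 0.1956] pB [0.6095 0.1645]
[array([0.4332, 0.2533]), array([0.6684, 0.2798]), array([0.6876, 0.1134]), array([0.45  , 0.0873])] [0.5598 0.1835]
knob line [0.574  0.0426] [0.5756 0.0291]
[0.5599 0.1212 0.2461]
```

Call:
jog_arm(
  motion=[
    {"claw": 6, "dp": [3, 2.5, 0], "spin": 0},
    {"claw": 6, "dp": [5, 4.4, -3], "spin": 0},
    {"claw": 6, "dp": [5, 4.4, -7], "spin": 0},
    {"claw": 6, "dp": [5, 4.4, -11], "spin": 0},
    {"claw": 6, "dp": [5, 4.4, -15], "spin": 0},
    {"claw": 6, "dp": [5, 4.4, -18], "spin": 0},
    {"claw": 6, "dp": [5, 4.4, -19.7], "spin": 0},
    {"claw": 6, "dp": [5, 4.4, -19.7], "spin": 0},
  ],
)

```text
time_s: 4.7
tool_pos: [0.6087, 0.1626, 0.0451]
eef_rot: [-179.7, 0.0, 96.1]
wrist_force: [0.3, 0.0, 0.2]
opening: 0.638
```

Call:
jog_arm(
  motion=[
    {"claw": 2.5, "dp": [0, 0, 0], "spin": 0},
    {"claw": 2.5, "dp": [0, 0, 0], "spin": 0},
    {"claw": 2.5, "dp": [0, 0, 0], "spin": 0},
    {"claw": 2.5, "dp": [0, 0, 0], "spin": 0},
    {"claw": 2.5, "dp": [0, 0, 0], "spin": 0},
    {"claw": 2.5, "dp": [0, 0, 2], "spin": 0},
    {"claw": 2.5, "dp": [0, 0, 6], "spin": 0},
  ],
)

```text
time_s: 5.4
tool_pos: [0.6082, 0.1636, 0.106]
eef_rot: [-179.6, 0.0, 96.2]
wrist_force: [0.8, -0.4, -1.9]
opening: 0.336
```

Call:
jog_arm(
  motion=[
    {"claw": 2.5, "dp": [0, 0, 5], "spin": 0},
    {"claw": 2.5, "dp": [0, -2, 9], "spin": 0},
    {"claw": 2.5, "dp": [-0.6, -7, 9], "spin": 0},
    {"claw": 2.5, "dp": [-1.2, -12, 9], "spin": 0},
    {"claw": 2.5, "dp": [-1.9, -17, 9], "spin": 0},
    {"claw": 2.5, "dp": [-2.6, -22, 9], "spin": 0},
    {"claw": 2.5, "dp": [-3.2, -26.5, 9], "spin": 0},
    {"claw": 2.5, "dp": [-3.8, -31, 9], "spin": 0},
  ],
)

```text
time_s: 6.2
tool_pos: [0.5712, -0.1479, 0.1983]
eef_rot: [-180.0, -0.0, 96.2]
wrist_force: [1.7, -0.1, -3.1]
opening: 0.338
```

Call:
jog_arm(
  motion=[
    {"claw": 2.5, "dp": [-0.6, -5, 0], "spin": 0},
    {"claw": 2.5, "dp": [-1.5, -10, 0], "spin": 0},
    {"claw": 2.5, "dp": [-2.5, -15, -1], "spin": 0},
    {"claw": 2.5, "dp": [-3.2, -19, -4], "spin": 0},
    {"claw": 2.5, "dp": [-3.8, -22.6, -8], "spin": 0},
    {"claw": 2.5, "dp": [-3.8, -22.6, -12], "spin": 0},
    {"claw": 2.5, "dp": [-3.8, -22.6, -12], "spin": 0},
  ],
)

```text
time_s: 6.9
tool_pos: [0.5308, -0.371, 0.0718]
eef_rot: [-179.5, -0.4, 96.1]
wrist_force: [-0.5, 0.7, -2.9]
opening: 0.334
```

Call:
jog_arm(
  motion=[
    {"claw": 2.5, "dp": [0, 0, -2], "spin": 0},
    {"claw": 2.5, "dp": [0, 0, -3.5], "spin": 0},
    {"claw": 2.5, "dp": [0, 0, -4.1], "spin": 0},
    {"claw": 2.5, "dp": [0, 0, -4.2], "spin": 0},
    {"claw": 6, "dp": [0, 0, -4.2], "spin": 0},
    {"claw": 6, "dp": [0, 0, -4.2], "spin": 0},
    {"claw": 6, "dp": [0, 0, -4.2], "spin": 0},
    {"claw": 6, "dp": [0, 0, 0], "spin": 0},
  ],
)

```text
time_s: 7.7
tool_pos: [0.532, -0.3705, 0.0743]
eef_rot: [-179.7, -0.3, 96.2]
wrist_force: [-0.6, -0.5, -0.4]
opening: 0.628
```

Call:
jog_arm(
  motion=[
    {"claw": 6, "dp": [0, 0, 5], "spin": 0},
    {"claw": 6, "dp": [0, 0, 10], "spin": 0},
    {"claw": 6, "dp": [0, 3, 13], "spin": 0},
    {"claw": 6, "dp": [0, 8, 13], "spin": 0},
    {"claw": 6, "dp": [0, 13, 13], "spin": 0},
    {"claw": 6, "dp": [0, 18, 13], "spin": 0},
    {"claw": 6, "dp": [0, 23, 13], "spin": 0},
    {"claw": 6, "dp": [0, 28, 13], "spin": 0},
  ],
)

```text
time_s: 8.5
tool_pos: [0.5337, -0.0901, 0.2092]
eef_rot: [179.9, 0.0, 96.2]
wrist_force: [0.2, 0.2, -0.4]
opening: 0.638
```

Call:
jog_arm(
  motion=[
    {"claw": 6, "dp": [-0.5, 5, 0], "spin": 0},
    {"claw": 6, "dp": [-1, 10, 0], "spin": 0},
    {"claw": 6, "dp": [-1.5, 15, 0], "spin": 0},
    {"claw": 6, "dp": [-2, 20, 0], "spin": 0},
    {"claw": 6, "dp": [-3, 25, 0], "spin": 0},
    {"claw": 6, "dp": [-3.4, 28.6, -1], "spin": 0},
    {"claw": 6, "dp": [-3.4, 28.6, -4], "spin": 0},
    {"claw": 6, "dp": [-3.4, 28.6, -5], "spin": 0},
  ],
)

```text
time_s: 9.3
tool_pos: [0.4989, 0.1946, 0.1566]
eef_rot: [-179.9, 0.0, 96.3]
wrist_force: [0.3, -0.7, -0.4]
opening: 0.64
```

```bash
python3 - <<'E'
from h import *
save('w2','wrist')
p=manip.read_state()['tool_pos'];print(p)
E
```

```text
[0.49892696 0.19375819 0.15608638]
```

Position agrees with the measured hub; descend and grip.

Call:
jog_arm(
  motion=[
    {"claw": 6, "dp": [0, 0.1, -4], "spin": 0},
    {"claw": 6, "dp": [0, 0.1, -8], "spin": 0},
    {"claw": 6, "dp": [0, 0.1, -10.9], "spin": 0},
    {"claw": 6, "dp": [0, 0.1, -10.9], "spin": 0},
    {"claw": 2.5, "dp": [0, 0.1, -10.9], "spin": 0},
    {"claw": 2.5, "dp": [0, 0.1, -10.9], "spin": 0},
    {"claw": 2.5, "dp": [0, 0.1, -10.9], "spin": 0},
    {"claw": 2.5, "dp": [0, 0.1, -10.9], "spin": 0},
  ],
)

```text
time_s: 10.15
tool_pos: [0.5004, 0.1951, 0.0506]
eef_rot: [179.9, -0.0, 96.2]
wrist_force: [2.5, 1.1, 8.9]
opening: 0.334
```

Call:
jog_arm(
  motion=[
    {"claw": 2.5, "dp": [0, 0, 0], "spin": 0},
    {"claw": 2.5, "dp": [0, 0, 4], "spin": 0},
    {"claw": 2.5, "dp": [0, 0, 9], "spin": 0},
    {"claw": 2.5, "dp": [0, -1, 14], "spin": 0},
    {"claw": 2.5, "dp": [0, -5, 15], "spin": 0},
    {"claw": 2.5, "dp": [0, -10, 15], "spin": 0},
    {"claw": 2.5, "dp": [0, -15, 15], "spin": 0},
    {"claw": 2.5, "dp": [0, -20, 15], "spin": 0},
  ],
)

```text
time_s: 10.95
tool_pos: [0.4995, -0.0067, 0.1998]
eef_rot: [180.0, 0.0, 96.2]
wrist_force: [0.6, 0.9, -3.0]
opening: 0.334
```

Call:
jog_arm(
  motion=[
    {"claw": 2.5, "dp": [-1, -5, 0], "spin": 0},
    {"claw": 2.5, "dp": [-2, -10, 0], "spin": 0},
    {"claw": 2.5, "dp": [-3, -15, 0], "spin": 0},
    {"claw": 2.5, "dp": [-4, -20, 0], "spin": 0},
    {"claw": 2.5, "dp": [-5, -25, 0], "spin": 0},
    {"claw": 2.5, "dp": [-5.8, -30, -1], "spin": 0},
    {"claw": 2.5, "dp": [-5.8, -32.5, -5], "spin": 0},
    {"claw": 2.5, "dp": [-5.8, -32.5, -9], "spin": 0},
  ],
)

```text
time_s: 11.75
tool_pos: [0.4413, -0.3335, 0.1088]
eef_rot: [179.9, 0.1, 96.0]
wrist_force: [1.0, -0.2, -4.2]
opening: 0.333
```

Call:
jog_arm(
  motion=[
    {"claw": 2.5, "dp": [0, 0, -3], "spin": 0},
    {"claw": 2.5, "dp": [0, 0, -6], "spin": 0},
    {"claw": 2.5, "dp": [0, 0, -7.3], "spin": 0},
    {"claw": 2.5, "dp": [0, 0, -7.6], "spin": 0},
    {"claw": 2.5, "dp": [0, 0, -7.6], "spin": 0},
  ],
)

```text
time_s: 12.25
tool_pos: [0.4424, -0.3302, 0.0342]
eef_rot: [180.0, 0.0, 96.2]
wrist_force: [0.0, -0.4, -2.6]
opening: 0.34
```

Call:
jog_arm(
  motion=[
    {"claw": 2.5, "dp": [0, 0, -0.2], "spin": 0},
    {"claw": 6, "dp": [0, 0, -0.2], "spin": 0},
    {"claw": 6, "dp": [0, 0, -0.2], "spin": 0},
    {"claw": 6, "dp": [0, 0, -0.2], "spin": 0},
    {"claw": 6, "dp": [0, 0, 5], "spin": 0},
    {"claw": 6, "dp": [0, 0, 10], "spin": 0},
    {"claw": 6, "dp": [2, 0, 15], "spin": 0},
    {"claw": 6, "dp": [5, 2, 19], "spin": 0},
  ],
)

```text
time_s: 13.05
tool_pos: [0.487, -0.3142, 0.22]
eef_rot: [179.9, 0.1, 96.0]
wrist_force: [0.7, -0.1, -0.9]
opening: 0.632
```

Call:
jog_arm(
  motion=[
    {"claw": 7, "dp": [5, 2, 2], "spin": 0},
    {"claw": 7, "dp": [7, 4, 2], "spin": 0},
    {"claw": 7, "dp": [7, 5, 2], "spin": 0},
    {"claw": 7, "dp": [7, 5, 2], "spin": 0},
  ],
)

```text
time_s: 13.45
tool_pos: [0.5571, -0.2619, 0.2363]
eef_rot: [-180.0, -0.0, 96.3]
wrist_force: [-0.5, 0.3, -0.8]
opening: 0.744
```

```bash
python3 -c "
from h import *
save('w3','wrist'); print(manip.read_state()['tool_pos'])"
```

```text
[ 0.55662946 -0.26288475  0.23636671]
```

View pics/w3.png

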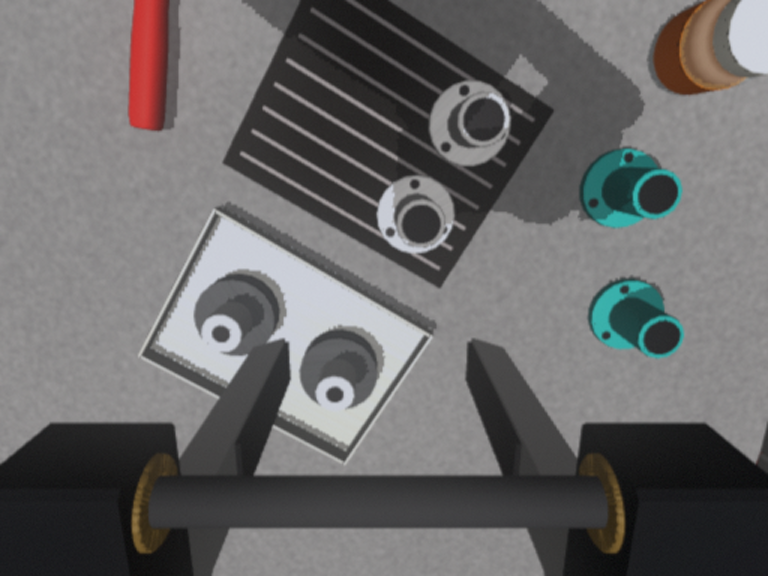

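Both pulleys are standing flat in the tray. The stub pipe tops are at (486,118) and (420,222), both still on the mat, and only the two stubs are there.

```bash
python3 - <<'E'
from h import *
np.set_printoptions(precision=4,suppress=True)
for p in [(486,118),(420,222)]: print(back('w3',*p,.066)[:2])
for p in [(470,125),(416,215)]: print('flange',back('w3',*p,.014)[:2])
E
```

```text
[ 0.6191 -0.1527]
[ 0.5841 -0.2271]
flange [ 0.6181 -0.1546]
flange [ 0.5854 -0.2283]
```

Call:
jog_arm(
  motion=[
    {"claw": 6, "dp": [2.8, 3.5, -3], "spin": 0},
    {"claw": 6, "dp": [2.8, 3.5, -7], "spin": 0},
    {"claw": 6, "dp": [2.8, 3.5, -11], "spin": 0},
    {"claw": 6, "dp": [2.8, 3.5, -15], "spin": 0},
    {"claw": 6, "dp": [2.8, 3.5, -18.5], "spin": 0},
    {"claw": 6, "dp": [2.8, 3.5, -20.4], "spin": 0},
    {"claw": 6, "dp": [2.8, 3.5, -20.4], "spin": 0},
  ],
)

```text
time_s: 14.2
tool_pos: [0.5828, -0.2286, 0.0298]
eef_rot: [-179.7, -0.1, 96.1]
wrist_force: [0.2, 0.5, -0.9]
opening: 0.64
```

Call:
jog_arm(
  motion=[
    {"claw": 3, "dp": [0, 0, 0], "spin": 0},
    {"claw": 3, "dp": [0, 0, 0], "spin": 0},
    {"claw": 3, "dp": [0, 0, 0], "spin": 0},
    {"claw": 3, "dp": [0, 0, 0], "spin": 0},
    {"claw": 3, "dp": [0, 0, 0], "spin": 0},
    {"claw": 3, "dp": [0, 0, 4], "spin": 0},
    {"claw": 3, "dp": [0, 0, 9], "spin": 0},
    {"claw": 3, "dp": [0, 0, 14], "spin": 0},
  ],
)

```text
time_s: 15.0
tool_pos: [0.5846, -0.2278, 0.1742]
eef_rot: [-180.0, -0.0, 96.2]
wrist_force: [0.9, 0.1, -0.8]
opening: 0.379
```

Call:
jog_arm(
  motion=[
    {"claw": 3, "dp": [-1, 4, 2], "spin": 0},
    {"claw": 3, "dp": [-2, 9, 2], "spin": 0},
    {"claw": 3, "dp": [-3, 14, 2], "spin": 0},
    {"claw": 3, "dp": [-4, 19, 2], "spin": 0},
    {"claw": 3, "dp": [-5, 24, 2], "spin": 0},
    {"claw": 3, "dp": [-6, 29, 2], "spin": 0},
    {"claw": 3, "dp": [-7, 34, 2], "spin": 0},
    {"claw": 3, "dp": [-7.9, 38.5, 2], "spin": 0},
  ],
)

```text
time_s: 15.8
tool_pos: [0.5056, 0.157, 0.1929]
eef_rot: [180.0, -0.0, 96.2]
wrist_force: [1.1, 0.4, -2.2]
opening: 0.377
```

Call:
jog_arm(
  motion=[
    {"claw": 3, "dp": [0, 1, 0], "spin": 0},
    {"claw": 3, "dp": [0, 1.1, -3], "spin": 0},
    {"claw": 3, "dp": [0, 1.1, -7], "spin": 0},
    {"claw": 3, "dp": [0, 1.1, -11], "spin": 0},
    {"claw": 3, "dp": [0, 1.1, -13.5], "spin": 0},
    {"claw": 3, "dp": [0, 1.1, -14], "spin": 0},
    {"claw": 3, "dp": [0, 1.1, -14], "spin": 0},
  ],
)

```text
time_s: 16.5
tool_pos: [0.5066, 0.1659, 0.0527]
eef_rot: [-180.0, 0.0, 96.2]
wrist_force: [0.2, 0.1, -1.1]
opening: 0.379
```

Call:
jog_arm(
  motion=[
    {"claw": 3, "dp": [0, 0, -0.5], "spin": 0},
    {"claw": 3, "dp": [0, 0, -0.6], "spin": 0},
    {"claw": 6, "dp": [0, 0, -0.6], "spin": 0},
    {"claw": 6, "dp": [0, 0, -0.6], "spin": 0},
    {"claw": 6, "dp": [0, 0, -0.6], "spin": 0},
    {"claw": 6, "dp": [0, 0, 4], "spin": 0},
    {"claw": 6, "dp": [0, 0, 9], "spin": 0},
    {"claw": 6, "dp": [0, 0, 14], "spin": 0},
  ],
)

```text
time_s: 17.3
tool_pos: [0.5061, 0.166, 0.1946]
eef_rot: [-180.0, -0.0, 96.2]
wrist_force: [0.4, 0.1, 0.8]
opening: 0.64
```

Call:
jog_arm(
  motion=[
    {"claw": 6, "dp": [2, -4, 2], "spin": 0},
    {"claw": 6, "dp": [4, -9, 4], "spin": 0},
    {"claw": 6, "dp": [6, -14, 4], "spin": 0},
    {"claw": 6, "dp": [8, -19, 4], "spin": 0},
    {"claw": 6, "dp": [8, -24, 4], "spin": 0},
    {"claw": 6, "dp": [8, -29, 4], "spin": 0},
    {"claw": 6, "dp": [8, -33, 4], "spin": 0},
    {"claw": 6, "dp": [8, -35, 4], "spin": 0},
  ],
)

```text
time_s: 18.1
tool_pos: [0.5859, -0.1876, 0.2325]
eef_rot: [-180.0, 0.0, 96.0]
wrist_force: [-0.1, -0.0, -1.0]
opening: 0.636
```

```bash
python3 -c "
from h import *
save('w4','wrist',1); print(manip.read_state()['tool_pos'],proj('w4',[.6188,-.1527,.066]))"
```

```text
[ 0.58578413 -0.1894277   0.23234384] [285.66252741 148.66499233]
```

View pics/w4.png

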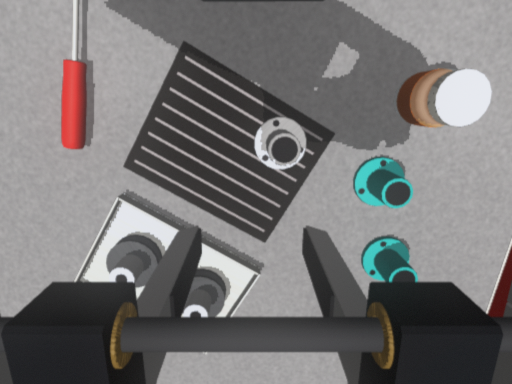

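Call:
jog_arm(
  motion=[
    {"claw": 6, "dp": [3.3, 3.7, -2], "spin": 0},
    {"claw": 6, "dp": [3.3, 3.7, -6], "spin": 0},
    {"claw": 6, "dp": [3.3, 3.7, -10], "spin": 0},
    {"claw": 6, "dp": [3.3, 3.7, -14], "spin": 0},
    {"claw": 6, "dp": [3.3, 3.7, -18], "spin": 0},
    {"claw": 6, "dp": [3.3, 3.7, -20.1], "spin": 0},
    {"claw": 6, "dp": [3.3, 3.7, -20.1], "spin": 0},
    {"claw": 3, "dp": [3.3, 3.7, -20.1], "spin": 0},
  ],
)

```text
time_s: 18.95
tool_pos: [0.6199, -0.1468, 0.0325]
eef_rot: [180.0, 0.0, 96.2]
wrist_force: [-0.5, -0.5, -0.3]
opening: 0.586
```

Call:
jog_arm(
  motion=[
    {"claw": 3, "dp": [0, 0, 0], "spin": 0},
    {"claw": 3, "dp": [0, 0, 0], "spin": 0},
    {"claw": 3, "dp": [0, 0, 0], "spin": 0},
    {"claw": 3, "dp": [0, 0, 0], "spin": 0},
    {"claw": 3, "dp": [0, 0, 4], "spin": 0},
    {"claw": 3, "dp": [0, 0, 9], "spin": 0},
    {"claw": 3, "dp": [0, 0, 14], "spin": 0},
    {"claw": 3, "dp": [0, 0, 16], "spin": 0},
  ],
)

```text
time_s: 19.75
tool_pos: [0.6206, -0.1472, 0.1974]
eef_rot: [179.6, 0.2, 96.2]
wrist_force: [0.9, -0.2, -3.4]
opening: 0.376
```

Call:
jog_arm(
  motion=[
    {"claw": 3, "dp": [0, 4, 0], "spin": 0},
    {"claw": 3, "dp": [0, 9, 0], "spin": 0},
    {"claw": 3, "dp": [0, 14, 0], "spin": 0},
    {"claw": 3, "dp": [0, 19, 0], "spin": 0},
    {"claw": 3, "dp": [0, 24, 0], "spin": 0},
    {"claw": 3, "dp": [-0.5, 29, 0], "spin": 0},
    {"claw": 3, "dp": [-0.5, 33, 0], "spin": 0},
    {"claw": 3, "dp": [-0.5, 33, -3], "spin": 0},
  ],
)

```text
time_s: 20.55
tool_pos: [0.6152, 0.1885, 0.1651]
eef_rot: [179.6, -0.1, 96.5]
wrist_force: [1.3, -1.2, -3.0]
opening: 0.377
```

Call:
jog_arm(
  motion=[
    {"claw": 3, "dp": [0, 0, -4], "spin": 0},
    {"claw": 3, "dp": [0, 0, -8], "spin": 0},
    {"claw": 3, "dp": [0, 0, -10.5], "spin": 0},
    {"claw": 3, "dp": [0, 0, -11.2], "spin": 0},
    {"claw": 3, "dp": [0, 0, -11.2], "spin": 0},
  ],
)

```text
time_s: 21.05
tool_pos: [0.6143, 0.1832, 0.0497]
eef_rot: [-180.0, 0.0, 96.2]
wrist_force: [0.2, -0.2, -2.8]
opening: 0.38
```

Lower slightly, release, rise to a viewing pose.

Call:
jog_arm(
  motion=[
    {"claw": 3, "dp": [0, 0, -0.2], "spin": 0},
    {"claw": 3, "dp": [0, 0, -0.3], "spin": 0},
    {"claw": 6, "dp": [0, 0, -0.3], "spin": 0},
    {"claw": 6, "dp": [0, 0, -0.3], "spin": 0},
    {"claw": 6, "dp": [0, 0, -0.3], "spin": 0},
    {"claw": 6, "dp": [0, 0, 4], "spin": 0},
    {"claw": 6, "dp": [0, 0, 9], "spin": 0},
    {"claw": 6, "dp": [0, 0, 14], "spin": 0},
  ],
)

```text
time_s: 21.85
tool_pos: [0.6141, 0.1831, 0.1912]
eef_rot: [-180.0, 0.0, 96.2]
wrist_force: [1.1, -0.2, -0.2]
opening: 0.635
```

Call:
jog_arm(
  motion=[
    {"claw": 6, "dp": [0, -2, 4], "spin": 0},
    {"claw": 5, "dp": [-2, -4, 8], "spin": 0},
    {"claw": 5, "dp": [-5, -6, 11], "spin": 0},
    {"claw": 5, "dp": [-5, -6, 11], "spin": 0},
    {"claw": 5, "dp": [-5, -6, 11], "spin": 0},
  ],
)

```text
time_s: 22.35
tool_pos: [0.5645, 0.123, 0.3002]
eef_rot: [179.9, -0.0, 96.2]
wrist_force: [-0.1, 0.4, -0.7]
opening: 0.529
```

```bash
python3 -c "
from h import *
save('w5','wrist'); save('side5','side'); save('scene5','scene'); print(manip.read_state()['tool_pos'])"
```

```text
[0.56458461 0.12352917 0.29784585]
```

View pics/w5.png

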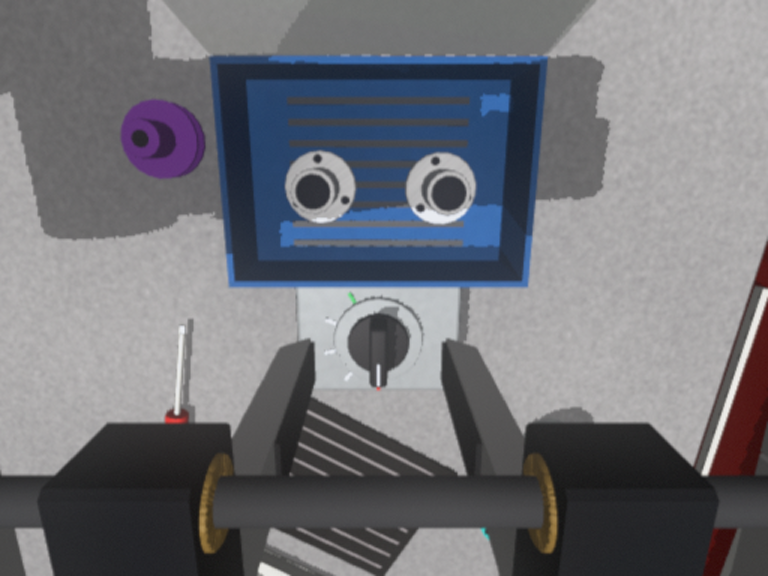

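View pics/scene5.png

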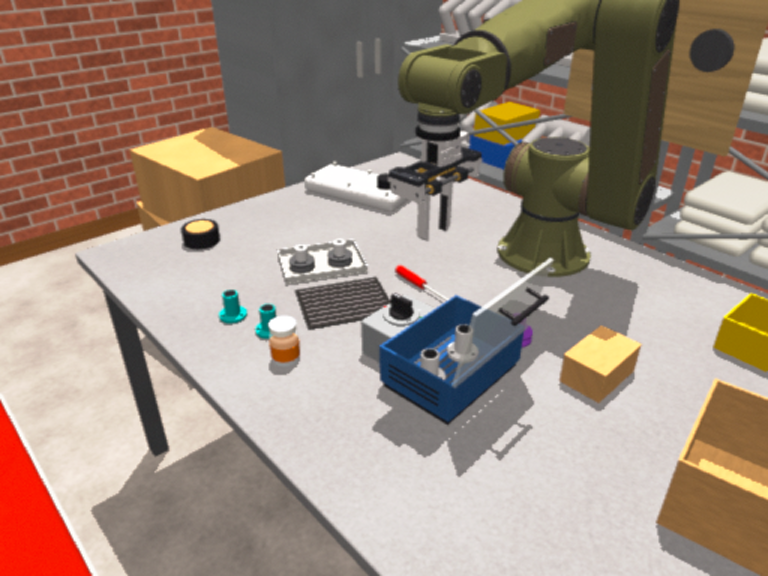

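The stubs stand clear of the tub walls, the knob is still at off, and the mat is empty. Next I close the lid by pushing its handle with shut fingers from the far side.

Call:
jog_arm(
  motion=[
    {"claw": 0, "dp": [0, 1, 4], "spin": 0},
    {"claw": 0, "dp": [-0.4, 5, 5], "spin": 0},
    {"claw": 0, "dp": [-0.9, 10, 5], "spin": 0},
    {"claw": 0, "dp": [-1.4, 15, 5], "spin": 0},
    {"claw": 0, "dp": [-2, 20, 5], "spin": 0},
    {"claw": 0, "dp": [-2.5, 24.5, 5], "spin": 0},
    {"claw": 0, "dp": [-2.5, 24.5, 5], "spin": 0},
    {"claw": 0, "dp": [-2.5, 24.5, 5], "spin": 0},
  ],
)

```text
time_s: 23.3
tool_pos: [0.5393, 0.3693, 0.3474]
eef_rot: [-179.9, 0.1, 96.3]
wrist_force: [-0.3, -0.3, 0.0]
opening: 0.006
```

Call:
jog_arm(
  motion=[
    {"claw": 0, "dp": [0, 0, -4], "spin": 0},
    {"claw": 0, "dp": [0, 0, -8], "spin": 0},
    {"claw": 0, "dp": [0, 0, -12], "spin": 0},
    {"claw": 0, "dp": [0, 0, -13.5], "spin": 0},
    {"claw": 0, "dp": [0, 0, -13.5], "spin": 0},
  ],
)

```text
time_s: 23.8
tool_pos: [0.5392, 0.3664, 0.2116]
eef_rot: [-179.7, 0.1, 96.1]
wrist_force: [-0.2, -0.5, 0.5]
opening: 0.008
```

Call:
jog_arm(
  motion=[
    {"claw": 0, "dp": [0.15, -1.2, 0.2], "spin": 0},
    {"claw": 0, "dp": [0.3, -2.5, 0.4], "spin": 0},
    {"claw": 0, "dp": [0.4, -3.5, 0.7], "spin": 0},
    {"claw": 0, "dp": [0.5, -4.5, 1.0], "spin": 0},
    {"claw": 0, "dp": [0.6, -5.5, 1.4], "spin": 0},
    {"claw": 0, "dp": [0.7, -6.5, 1.8], "spin": 0},
    {"claw": 0, "dp": [0.8, -7.5, 2.2], "spin": 0},
    {"claw": 0, "dp": [0.9, -8.6, 2.5], "spin": 0},
  ],
)

```text
time_s: 24.6
tool_pos: [0.5485, 0.2813, 0.2398]
eef_rot: [-180.0, 0.0, 96.2]
wrist_force: [-0.1, 1.3, -1.2]
opening: 0.006
```

Call:
jog_arm(
  motion=[
    {"claw": 0, "dp": [0.1, -1, 0], "spin": 0},
    {"claw": 0, "dp": [0.2, -2, -0.2], "spin": 0},
    {"claw": 0, "dp": [0.3, -3, -0.4], "spin": 0},
    {"claw": 0, "dp": [0.4, -3.9, -0.6], "spin": 0},
    {"claw": 0, "dp": [0.5, -4.7, -0.9], "spin": 0},
    {"claw": 0, "dp": [0.6, -5.6, -1.2], "spin": 0},
    {"claw": 0, "dp": [0.7, -6.5, -1.6], "spin": 0},
    {"claw": 0, "dp": [0.8, -7.3, -2], "spin": 0},
  ],
)

```text
time_s: 25.4
tool_pos: [0.5564, 0.2084, 0.219]
eef_rot: [-180.0, 0.0, 96.2]
wrist_force: [-0.5, 1.2, -1.2]
opening: 0.006
```

```bash
python3 - <<'E'
from h import *
a=cam('scene')[0][150:310,220:400]; b=cam('side')[0][80:240,140:320]
im=np.hstack([a,b]); cv2.imwrite('pics/lid1.png',cv2.resize(im[:,:,::-1],None,fx=2.2,fy=2.2,interpolation=cv2.INTER_CUBIC))
E
```

```text
(no output)
```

View pics/lid1.png

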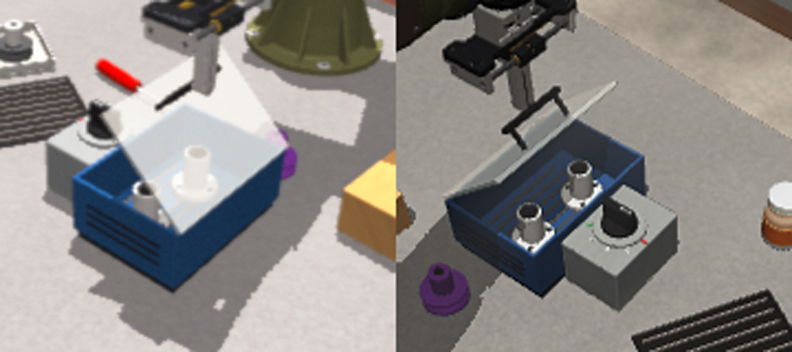

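Call:
jog_arm(
  motion=[
    {"claw": 0, "dp": [0.1, -1, -0.7], "spin": 0},
    {"claw": 0, "dp": [0.2, -2, -1.5], "spin": 0},
    {"claw": 0, "dp": [0.3, -3, -2.4], "spin": 0},
    {"claw": 0, "dp": [0.4, -3.9, -3.3], "spin": 0},
    {"claw": 0, "dp": [0.5, -4.7, -4.3], "spin": 0},
    {"claw": 0, "dp": [0.5, -4.4, -4.3], "spin": 0},
    {"claw": 0, "dp": [0.5, -4.4, 0.5], "spin": 0},
    {"claw": 0, "dp": [0.5, -4.4, 1.5], "spin": 0},
  ],
)

```text
time_s: 26.3
tool_pos: [0.5627, 0.1654, 0.2394]
eef_rot: [179.6, -0.0, 96.2]
wrist_force: [0.6, -0.2, 0.6]
opening: 0.006
```

Call:
jog_arm(
  motion=[
    {"claw": 0, "dp": [0.2, -2, 0], "spin": 0},
    {"claw": 0, "dp": [0.3, -2.9, 0], "spin": 0},
    {"claw": 0, "dp": [0.3, -2.9, -2], "spin": 0},
    {"claw": 0, "dp": [0.3, -2.9, -4], "spin": 0},
    {"claw": 0, "dp": [0.3, -3.1, -5], "spin": 0},
    {"claw": 0, "dp": [0.4, -3.4, -6], "spin": 0},
    {"claw": 0, "dp": [0.4, -3.6, -7], "spin": 0},
  ],
)

```text
time_s: 27.0
tool_pos: [0.5658, 0.1289, 0.1644]
eef_rot: [179.9, 0.0, 96.2]
wrist_force: [0.2, 0.0, 0.5]
opening: 0.007
```

Call:
jog_arm(
  motion=[
    {"claw": 0, "dp": [0, 0, -0.5], "spin": 0},
    {"claw": 0, "dp": [0, 0, -1], "spin": 0},
    {"claw": 0, "dp": [0, 0, -1.4], "spin": 0},
    {"claw": 0, "dp": [0, 0, -1.6], "spin": 0},
    {"claw": 0, "dp": [0, 0, -1.6], "spin": 0},
  ],
)

```text
time_s: 27.5
tool_pos: [0.5655, 0.1293, 0.149]
eef_rot: [180.0, -0.0, 96.2]
wrist_force: [-1.9, -1.7, 3.9]
opening: 0.007
```

```bash
python3 - <<'E'
from h import *
a=cam('scene')[0][150:310,220:400]; b=cam('side')[0][80:240,140:320]
im=np.hstack([a,b]); cv2.imwrite('pics/lid2.png',cv2.resize(im[:,:,::-1],None,fx=2.2,fy=2.2,interpolation=cv2.INTER_CUBIC))
E
```

```text
(no output)
```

View pics/lid2.png

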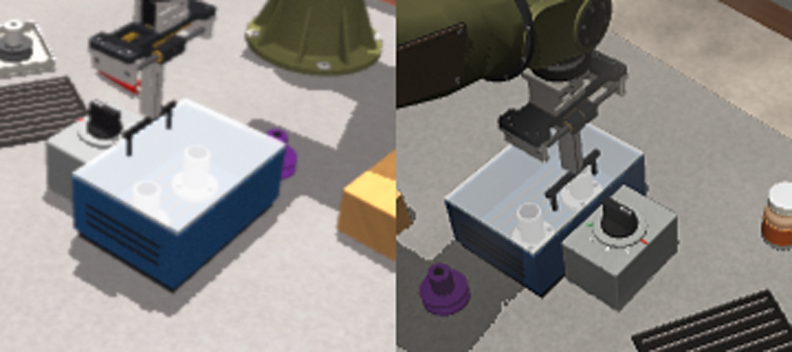

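Lid down with the finger on the bar. I press a little further to make sure it is seated.

Call:
jog_arm(
  motion=[
    {"claw": 0, "dp": [0, 0, -0.15], "spin": 0},
    {"claw": 0, "dp": [0, 0, -0.3], "spin": 0},
    {"claw": 0, "dp": [0, 0, -0.4], "spin": 0},
    {"claw": 0, "dp": [0, 0, -0.4], "spin": 0},
  ],
)

```text
time_s: 28.0
tool_pos: [0.5659, 0.1293, 0.148]
eef_rot: [179.8, -0.0, 96.2]
wrist_force: [-14.6, -3.3, 32.5]
opening: 0.005
```

Call:
jog_arm(
  motion=[
    {"claw": 0, "dp": [0, 0, 2], "spin": 0},
    {"claw": 0, "dp": [0, 0, 6], "spin": 0},
    {"claw": 3, "dp": [0.4, -4, 6], "spin": 0},
    {"claw": 4, "dp": [0.8, -7.9, 6], "spin": 0},
    {"claw": 4, "dp": [0.8, -7.9, 6], "spin": 0},
    {"claw": 4, "dp": [0.8, -7.9, 6], "spin": 0},
  ],
)

```text
time_s: 28.6
tool_pos: [0.5735, 0.0499, 0.2044]
eef_rot: [-180.0, -0.0, 96.1]
wrist_force: [-0.3, 0.8, -0.0]
opening: 0.307
```

Call:
jog_arm(
  motion=[
    {"claw": 4, "dp": [0, 0, -3], "spin": 0},
    {"claw": 4, "dp": [0, 0, -7], "spin": 0},
    {"claw": 4, "dp": [0, 0, -9.8], "spin": 0},
    {"claw": 4, "dp": [0, 0, -9.8], "spin": 0},
    {"claw": 0.8, "dp": [0, 0, -9.8], "spin": 0},
    {"claw": 0.8, "dp": [0, 0, -9.8], "spin": 0},
    {"claw": 0.8, "dp": [0, 0, -9.8], "spin": 0},
    {"claw": 0.8, "dp": [0, 0, -9.8], "spin": 0},
  ],
)

```text
time_s: 29.4
tool_pos: [0.573, 0.0502, 0.1079]
eef_rot: [-180.0, 0.0, 96.2]
wrist_force: [-5.3, 1.0, 8.7]
opening: 0.147
```

Call:
jog_arm(
  motion=[
    {"claw": 0.8, "dp": [0, 0, 0], "spin": -0.14},
    {"claw": 0.8, "dp": [0, 0, 0], "spin": -0.28},
    {"claw": 0.8, "dp": [0, 0, 0], "spin": -0.42},
    {"claw": 0.8, "dp": [0, 0, 0], "spin": -0.56},
    {"claw": 0.8, "dp": [0, 0, 0], "spin": -0.7},
    {"claw": 0.8, "dp": [0, 0, 0], "spin": -0.84},
    {"claw": 0.8, "dp": [0, 0, 0], "spin": -0.98},
    {"claw": 0.8, "dp": [0, 0, 0], "spin": -1.12},
  ],
)

```text
time_s: 30.2
tool_pos: [0.574, 0.0497, 0.1079]
eef_rot: [179.9, -0.1, 31.7]
wrist_force: [0.6, -3.4, 5.0]
opening: 0.148
```

Call:
jog_arm(
  motion=[
    {"claw": 0.8, "dp": [0, 0, 0], "spin": -0.14},
    {"claw": 0.8, "dp": [0, 0, 0], "spin": -0.28},
    {"claw": 0.8, "dp": [0, 0, 0], "spin": -0.42},
    {"claw": 0.8, "dp": [0, 0, 0], "spin": -0.56},
    {"claw": 0.8, "dp": [0, 0, 0], "spin": -0.56},
    {"claw": 0.8, "dp": [0, 0, 0], "spin": -0.56},
  ],
)

```text
time_s: 30.8
tool_pos: [0.5741, 0.0491, 0.1079]
eef_rot: [179.9, -0.1, -0.1]
wrist_force: [0.2, -7.3, 5.4]
opening: 0.146
```

Call:
jog_arm(
  motion=[
    {"claw": 4, "dp": [0, 0, 0], "spin": 0},
    {"claw": 4, "dp": [0, 0, 0], "spin": 0},
    {"claw": 4, "dp": [0, 0, 0], "spin": 0},
    {"claw": 4, "dp": [0, 0, 4], "spin": 0},
    {"claw": 4, "dp": [0, 0, 6], "spin": 0.14},
    {"claw": 4, "dp": [0, 0, 6], "spin": 0.28},
    {"claw": 4, "dp": [0, 0, 6], "spin": 0.42},
    {"claw": 4, "dp": [0, 0, 6], "spin": 0.56},
  ],
)

```text
time_s: 31.6
tool_pos: [0.5734, 0.0503, 0.1667]
eef_rot: [-180.0, -0.0, 32.4]
wrist_force: [0.2, 0.8, 0.2]
opening: 0.427
```

Call:
jog_arm(
  motion=[
    {"claw": 4, "dp": [0, 0, 0], "spin": 0.14},
    {"claw": 4, "dp": [0, 0, 0], "spin": 0.28},
    {"claw": 4, "dp": [0, 0, 0], "spin": 0.42},
    {"claw": 4, "dp": [0, 0, 0], "spin": 0.56},
    {"claw": 4, "dp": [0, 0, 0], "spin": 0.7},
    {"claw": 4, "dp": [0, 0, 0], "spin": 0.84},
    {"claw": 4, "dp": [0, 0, 0], "spin": 0.98},
    {"claw": 4, "dp": [0, 0, 0], "spin": 1.12},
  ],
)

```text
time_s: 32.4
tool_pos: [0.5734, 0.0503, 0.1665]
eef_rot: [-180.0, -0.0, 96.5]
wrist_force: [-0.4, 1.0, 0.9]
opening: 0.427
```

Call:
jog_arm(
  motion=[
    {"claw": 4, "dp": [0, 0, 0], "spin": 0.14},
    {"claw": 4, "dp": [0, 0, 0], "spin": 0.28},
    {"claw": 4, "dp": [0, 0, 0], "spin": 0.42},
    {"claw": 4, "dp": [0, 0, 0], "spin": 0.56},
    {"claw": 4, "dp": [0, 0, 0], "spin": 0.7},
    {"claw": 4, "dp": [0, 0, 0], "spin": 0.84},
    {"claw": 4, "dp": [0, 0, 0], "spin": 0.98},
    {"claw": 4, "dp": [0, 0, 0], "spin": 1.12},
  ],
)

```text
time_s: 33.2
tool_pos: [0.5734, 0.0503, 0.1665]
eef_rot: [180.0, -0.0, 160.7]
wrist_force: [0.4, 1.3, -0.2]
opening: 0.421
```

Call:
jog_arm(
  motion=[
    {"claw": 4, "dp": [0, 0, 0], "spin": 0.14},
    {"claw": 4, "dp": [0, 0, 0], "spin": 0.28},
    {"claw": 4, "dp": [0, 0, 0], "spin": 0.336},
    {"claw": 4, "dp": [0, 0, -3], "spin": 0.336},
    {"claw": 4, "dp": [0, 0, -5.9], "spin": 0.336},
    {"claw": 4, "dp": [0, 0, -5.9], "spin": 0.336},
    {"claw": 0.8, "dp": [0, 0, -5.9], "spin": 0.336},
    {"claw": 0.8, "dp": [0, 0, -5.9], "spin": 0.336},
  ],
)

```text
time_s: 34.0
tool_pos: [0.5742, 0.0502, 0.1092]
eef_rot: [180.0, 0.1, 179.6]
wrist_force: [-0.2, -0.4, -1.2]
opening: 0.296
```

Call:
jog_arm(
  motion=[
    {"claw": 0.8, "dp": [0, 0, 0], "spin": 0},
    {"claw": 0.8, "dp": [0, 0, 0], "spin": 0},
    {"claw": 0.8, "dp": [0, 0, 0], "spin": -0.14},
    {"claw": 0.8, "dp": [0, 0, 0], "spin": -0.28},
    {"claw": 0.8, "dp": [0, 0, 0], "spin": -0.42},
    {"claw": 0.8, "dp": [0, 0, 0], "spin": -0.56},
    {"claw": 0.8, "dp": [0, 0, 0], "spin": -0.7},
    {"claw": 0.8, "dp": [0, 0, 0], "spin": -0.84},
  ],
)

```text
time_s: 34.8
tool_pos: [0.5737, 0.0486, 0.1088]
eef_rot: [-179.9, 0.1, 131.1]
wrist_force: [-4.3, -11.4, 8.0]
opening: 0.146
```

Call:
jog_arm(
  motion=[
    {"claw": 0.8, "dp": [0, 0, 0], "spin": -0.06},
    {"claw": 0.8, "dp": [0, 0, 0], "spin": -0.12},
    {"claw": 0.8, "dp": [0, 0, 0], "spin": -0.16},
    {"claw": 0.8, "dp": [0, 0, 0], "spin": -0.18},
    {"claw": 0.8, "dp": [0, 0, 0], "spin": -0.18},
  ],
)

```text
time_s: 35.3
tool_pos: [0.5738, 0.0484, 0.1088]
eef_rot: [-180.0, 0.2, 121.1]
wrist_force: [-3.2, -12.7, 6.5]
opening: 0.158
```

```bash
python3 -c "
from rig import manip
s=manip.read_state();print(s['eef_rot'],s['torque'],s['opening'],s['joint_positions'])"
```

```text
[-179.974734      0.18856899  121.14925896] [-2.4296313   0.49635002  0.69066429] 0.1582660135860259 [  1.25638777  25.805576    88.8211188   -0.19380311  65.30135503
 -29.81196033]
```

Call:
jog_arm(
  motion=[
    {"claw": 4, "dp": [0, 0, 0], "spin": 0},
    {"claw": 4, "dp": [0, 0, 0], "spin": 0},
    {"claw": 4, "dp": [0, 0, 0], "spin": 0},
    {"claw": 4, "dp": [0, 0, 4], "spin": 0},
    {"claw": 4, "dp": [0, 0, 9], "spin": -0.1},
    {"claw": 5, "dp": [0, -2, 14], "spin": -0.24},
    {"claw": 6, "dp": [0, -4, 16], "spin": -0.38},
    {"claw": 6, "dp": [0, -4, 16], "spin": -0.43},
  ],
)

```text
time_s: 36.1
tool_pos: [0.5745, 0.0085, 0.2718]
eef_rot: [179.6, 0.1, 96.1]
wrist_force: [0.1, 0.6, -0.1]
opening: 0.626
```

```bash
python3 - <<'E'
from h import *
save('w6','wrist'); save('side6','side')
f=load('side6')[0][60:240,120:400]; cv2.imwrite('pics/side6c.png',cv2.resize(f[:,:,::-1],None,fx=2.8,fy=2.8,interpolation=cv2.INTER_CUBIC))
E
```

```text
(no output)
```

View pics/w6.png

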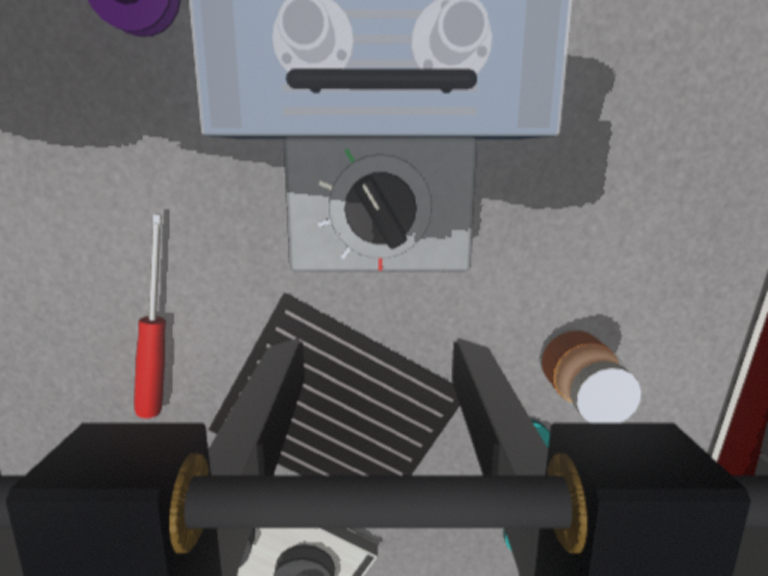

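View pics/side6.png

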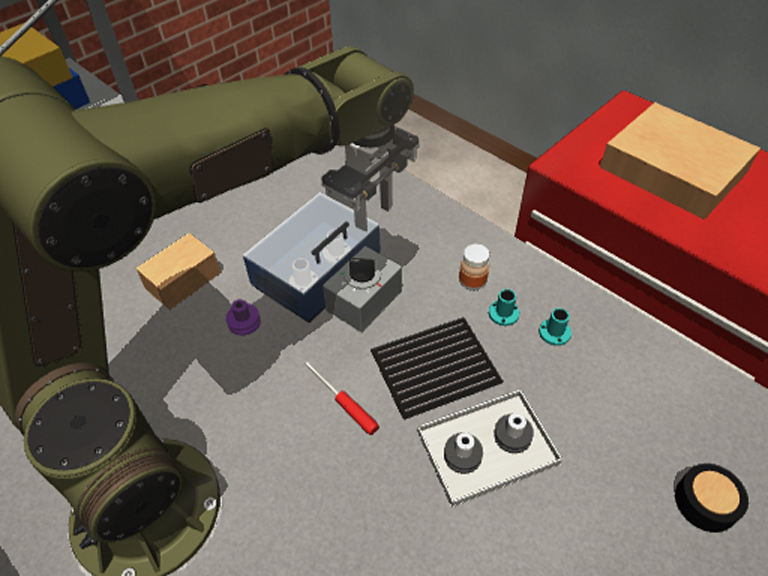

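```bash
python3 - <<'E'
from h import *
a,b=back('w6',378,209,.129),back('w6',363,185,.129); d=b-a
q=(276.1-np.degrees(np.arctan2(d[1],d[0])))%360; print('q',np.radians(q))
c=np.array([.5597,.1835]);ex=np.array([-.1063,.9943]);ey=np.array([-.9943,-.1063])
for th in (0,.03,.06):
    ph=th+np.arctan2(.043,.14);x=.085-.1465*np.cos(ph);z=.1+.1465*np.sin(ph)
    print(th,proj('w6',[*(c+x*ex),z]),proj('side6',[*(c+x*ex+.05*ey),z]),proj('side6',[*(c+x*ex-.05*ey),z]))
manip.hand_in()
E
```

```text
q 2.578529945975985
0 [382.39788758  78.53824814] [313.55402504 252.88217281] [345.90841336 224.46241892]
0.03 [382.53480352  74.93259976] [312.83490078 251.14265978] [345.28135786 222.73177186]
0.06 [382.675558    70.98464602] [312.06790607 249.38290226] [344.60657133 220.98346912]
the job is handed in; nothing more can be done
```

The job is done and handed in at about 36 s of robot time. No verdict was reported.

**What I did**
- I turned the fan knob off first, before moving anything else.
- Both dried pulleys went from the dryer into the steel tray. Both washed stubs went from the mat into the dryer; no cap or piston was present.
- I pushed the lid shut by its handle, then turned the knob clockwise to its end stop in two grips.

**Last checks**
- **Knob:** it reached a hard stop at about 0.7 N m. The white line in the wrist image gives about 2.58 rad; the limit is 2.54, and a reading from the picture is only rough.
- **Lid:** it hit a hard stop at about 32 N. The handle bar appears at image row 79, against 78.5 predicted for fully shut and 74.9 for 0.03 rad open.
- **Parts:** the stubs stand under the lid and the pulleys lie flat in the tray.
- **Bystanders:** the jar, carton, screwdriver and look-alikes appear unmoved by eye.
- **Robot:** the arm is clear of everything.

No check failed or disagreed. The second stub was gripped about 5 mm off centre, but it stands upright and inside the tub.

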